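# Wedge a tube rack tight in its holding fixture

## Task

Set the green tube rack into the holding fixture, standing flat and lengthwise between the sprung pad and the fence, and close to the end stop. Then start the loose metal wedge, nose first and flat side to the rack, in the slot between rack and fence and tap or push its butt end along the slot until the wedge is jammed tight (it no longer gives under a push of about 15 N); do not drive it harder than about 25 N, or the rack cracks. Keep the rack upright, do not disturb the marker pen and the white tub, and let go of everything at the end.

Things in the scene. Friction and masses are not known exactly. Their poses are not given: they have to be found in the camera images.
- fixture: Holding fixture on the bench: aluminium plate 260 mm (x) by 150 mm (y -72 to +78), 12 mm thick; its upstands are 22 mm tall (top 34 mm above the bench). Origin on the bench at the plate's middle; x from the open end to the end stop, z up. Rack's place: along y = 0. Plate bare from x = -130 to 10 mm: the wedge lies there.
- rack_home (a point): Where the centre of the home rack's underside belongs: on the plate's top, fixture (60, 0, 12) mm. The end stop's face is 60 mm further in +x; the rack may stand up to 15 mm short of the stop.
- pad_face (a point): Middle of the black sprung pad's face, fixture (45, -27.5, 23) mm. Pad 70 mm long, 22 mm tall; pressed, it gives way towards fixture -y, about 30 N per mm, at most 6 mm.
- fence: Dark steel fence on the plate, in a different y place each time. Origin on the plate's top at the mouth end of its working face, fixture x = 10 mm; axes as the fixture's. The face runs 40 mm in +x, slanting 6 mm towards the rack (slope 0.15); 22 mm tall, 18 mm thick, rounded at the mouth. With the rack touching the pad the slot is 16 to 19.5 mm wide at the mouth, 6 mm less at its end.
- slot_mouth (a point): Fixture (10, 27.5, 12) mm, on the plate's top: near end of the side face of a rack that just touches the pad. The slot's mouth lies between this point and the fence's origin.
- rack: Green tube rack, block 110 (x) by 55 (y) by 55 mm tall, white tubes standing 6 mm above its top; about 0.25 kg. Origin at the centre of its underside, x lengthwise, z up. Either end may face the end stop. Grip it across its 55 mm width in the top 25 mm, so that the fingers clear the fixture's upstands. Starts on the bench.
- wedge: Plain steel wedge lying on the bench, 22 mm tall, 133 mm long, 0.28 kg. Origin under the middle of its shank, a parallel grip block 40 mm (x) by 16 mm (y) with a striking head 8 mm thick, 34 mm wide at the butt. x points to the nose. Flat side, for the rack, at y = -8 mm all along; taper side from y = 15 mm at x = 20 mm to y = 3 mm at x = 100 mm (23 to 11 mm thick, slope 0.15, as the fence).
- wedge_nose (a point): Tip of the wedge's round nose, at its underside: wedge (105, -3, 0) mm. The wedge meets rack and fence when the nose is some 35 to 65 mm past the mouth, and jams about 3 to 8 mm later.
- wedge_butt (a point): Middle of the striking head's end face, where to tap: wedge (-28, 0, 11) mm; push along fixture +x. Friction of wedge, rack, plate and fence is about 0.25: the wedge stays where it is pushed; a steady level push P jams it with about 1.1 P sideways (0.8 to 1.6 P).
- marker: Grey marker pen with black cap, 140 mm long, 11 mm thick, lying on the bench. Origin under its middle, x along it. Leave alone.
- tub: Open white plastic tub, 90 mm across, 50 mm tall. Origin at the centre of its underside. Leave alone.
Mind the look-alikes: they are no part of the job. There is more than one size of the wedge; the one meant has the size given above.

How it is judged:
On the way, in this order (a step that is already met when the one before it is completed fails the run):
1. the rack stands flat in the fixture's bay, let go (x of rack in the frame of fixture between 0.04 and 0.075 m and y of rack in the frame of fixture between -0.009 and 0.009 m and z of rack in the frame of fixture between 0.007 and 0.017 m and angle between the x axis of rack and the x axis of fixture, either way round below 0.12 rad and contact force between the fingers and rack below 0.1 N), for 0.2 s.
2. the wedge's nose is in the slot between rack and fence, at least 10 mm past the mouth (x of rack in the frame of fixture between 0.04 and 0.075 m and y of rack in the frame of fixture between -0.009 and 0.009 m and z of rack in the frame of fixture between 0.007 and 0.017 m and angle between the x axis of rack and the x axis of fixture, either way round below 0.12 rad and x of wedge_nose in the frame of fixture between 0.02 and 0.11 m and y of wedge_nose in the frame of fixture between 0.018 and 0.05 m and z of wedge in the frame of fixture between 0.007 and 0.018 m and angle between the x axis of wedge and the x axis of fixture, either way round below 0.15 rad), for 0.1 s.
At the end, for the whole second after the job is handed in: Rack flat in the bay (centre at fixture x 40 to 75 mm, y within 9 mm, turned under 0.12 rad); wedge flat in the slot, nose 20 mm or more past the mouth, jammed: it presses the rack with over 8 N and the fence with over 6 N; all let go and at rest (all of step 1 and x of wedge_nose in the frame of fixture between 0.03 and 0.11 m and y of wedge_nose in the frame of fixture between 0.018 and 0.05 m and z of wedge in the frame of fixture between 0.007 and 0.018 m and angle between the x axis of wedge and the x axis of fixture, either way round below 0.15 rad and contact force between wedge and rack above 8 N and contact force between wedge and fence above 6 N and linear speed of each of rack, wedge below 0.01 m/s and contact force between the fingers and wedge below 0.1 N); the robot touches nothing.
It fails at once if the wedge presses the rack with more than 45 N (the rack cracks) (contact force between wedge and rack above 45 N).
It fails at once if the rack is tipped by more than 0.4 rad (angle between rack's own z axis and vertical above 0.4 rad).
It fails at once if the marker pen is moved by more than 30 mm (distance of marker from where it was at the start of the episode above 0.03 m).
It fails at once if the white tub is moved by more than 30 mm (distance of tub from where it was at the start of the episode above 0.03 m).
It also fails if it takes over 72 s, if anything falls off the work surface, if the arm or the gripper's body presses on something with over 40 N, if the wrist force passes 120 N, or if a joint passes its speed limit or range.

## Robot

A 6-joint arm with a two-finger parallel gripper is mounted at the origin on the work surface. World frame = base frame: x ahead of the robot, y to its left, z up, the work surface at z = 0. Lengths are in m, angles in rad, forces in N, time in s.
With the tool pointing down it reaches from about 0.35 to 0.8 m from the base axis. Payload 7.3 kg.
Tool frame: the origin (TCP) lies at the very end of the fingers, on their centre line; the grasp point (between the pads) lies robot.hold_point_z behind it (robot.hold_point_z is the distance from the TCP to the grasp point, in m); z points along the fingers, y is the line along which they close (so a half turn about z gives the same grasp; the last joint's range is limited). The gripper opens to 85 mm and grips with 20 to 120 N. Pads are 22 mm wide; open, the fingers measure 114 mm over their backs; the gripper's body (76 mm by 85 mm) begins 54 mm behind the grasp point. The pads swing forward as they close: fully open they stand 13 mm farther back than shut.
Start: joints at [1.09, 0.342, 1.524, -0, 1.275, -0.146], TCP at [0.172, 0.496, 0.231] pointing down, gripper open.
Joint ranges: [-2.53, 2.53], [-0.77, 2.02], [0.04, 2.7], [-1, 4.14], [0.28, 2.66], [-3.11, 3.11]. Speed limits (rad/s): [2.57, 2.57, 3.14, 3.14, 3.14, 3.14].

## Interface

Orientations are given as a rotation vector (axis times angle).
In Python, from bench import robot gives the robot as it stands.
- The arm moves only by the tool carry_out, never from a script. Its argument "rows" is a list that holds one entry, the list of rows, each a list of 7 numbers: the shift along the tool's x, y, z in cm, then the turn, a rotation vector about the tool's x, y, z in degrees, then the finger opening in cm, from 0 to 8.54. A call has 1 to 20 rows; each row shifts and turns the commanded pose from where the row before left it, along the tool's axes as they then stand; what a row does not reach is not made up. A row lasts 1/8 s, in which the tool goes at most 62.5 mm and 10.7 degrees, less where a joint would pass 70% of its speed; a pose out of reach is approached as far as the arm can. A call with a gripper value outside its range is refused whole. The fingers move at their own pace and stop on an object; the grip force is fixed at half the most. Time passes only in rows, so rows that do not move let the fingers close. It gives the time, the measured TCP pose, the force, the opening and the grip force at its end, in the units of the state.
- robot.get_state(): the state, without advancing time (a new reading comes with each control period).
- robot.capture(name): name is "side" or "top"; returns the picture (480x640x3 uint8, red, green, blue); there is no depth.
- robot.camera_params(name): a dict with "mtx" (3x3 intrinsics, pixels), "D" ([k1, k2, p1, p2, k3] as OpenCV has them; the pictures are not rectified), "xyz" and "attitude" of the camera in the world. Camera axes: x right, y down, z forward; pixel columns grow to the right and rows downward; lengths in m; the calibration is good to about 2 mm. A picture is of the moment at which its call begins. camera_params takes no time and is no camera call.
- robot.job_done(): hands the job in; it is judged then, once.
The state is a dict: "time": time; "joints": joint angles; "dq": joint speeds; "tau": joint torques, N m; "tcp_pos": TCP position; "orientation": TCP orientation; "ft_force": force on the tool from outside, world axes, zero at the start; "torque": the same for the moment, N m; "finger_gap": opening from 0.0 (shut) to 1.0 (fully open); "gripper_force": force on a finger pad.
Only numpy, scipy, OpenCV 4.12 (cv2) and the standard library are available. Lean on these libraries where they do the work, as an engineer would, in place of code of your own. Each camera call takes 0.05 s, during which the arm holds its last target. There are 200 camera calls.

## Working session

There is one attempt and no reset: what is moved stays moved. The work goes in short steps, Python scripts to look and compute and a tool call to move; the robot and the scene stay as the last step left them, time stands still between calls to the robot, and variables do not carry over. Pictures are saved under pics/ and viewed, at most 10 in all, crops included, and the job is handed in when it is done.

Besides the shell and the picture viewer there is one more tool, called after "Request:" by a JSON object that holds its "method" and its "body", one argument or row to a line. carry_out: Moves the arm, as the interface text tells. Its arguments: {"type":"object","properties":{"rows":{"type":"array"}},"required":["rows"]}

```bash
ls; mkdir -p pics
cat > h.py <<'E'
import numpy as np, cv2
from bench import robot
from scipy.spatial.transform import Rotation as R
E
python3 - <<'E'
from h import *
for n in ("top","side"):
    im=robot.capture(n); cv2.imwrite(f"pics/{n}0.png",im[:,:,::-1]); print(n,robot.camera_params(n))
print(robot.get_state(), robot.hold_point_z)
E
```

```text
pics
top {'mtx': array([[543.41775186,   0.        , 318.06319178],
       [  0.        , 543.41775186, 234.80773385],
       [  0.        ,   0.        ,   1.        ]]), 'D': array([0.04174837, 0.        , 0.        , 0.        , 0.        ]), 'xyz': array([ 0.44897449, -0.10814531,  1.01493259]), 'attitude': array([-2.18049723,  2.17178705, -0.14037008])}
side {'mtx': array([[499.06387329,   0.        , 315.88438527],
       [  0.        , 499.06387329, 242.52240635],
       [  0.        ,   0.        ,   1.        ]]), 'D': array([-0.06629966,  0.        ,  0.        ,  0.        ,  0.        ]), 'xyz': array([0.45670003, 0.57862152, 0.65555342]), 'attitude': array([-0.13240737,  2.80689499, -1.27899789])}
{'time': 0.1, 'joints': array([ 1.08999061e+00,  3.42662989e-01,  1.52492395e+00, -3.00364965e-05,
        1.27540727e+00, -1.45973471e-01]), 'dq': array([ 0.00124475, -0.00012758, -0.00146643,  0.00064233, -0.0005416 ,
       -0.00045802]), 'tau': array([ 2.46774056e-03, -4.34448838e+01, -2.46490967e+01, -2.31689262e-05,
        4.68654951e-03,  4.10197367e-05]), 'tcp_pos': array([0.17232592, 0.49552901, 0.23068944]), 'orientation': array([-5.23418650e-01, -3.09727137e+00,  2.10796445e-03]), 'ft_force': array([-0.0161754 ,  0.35830899, -0.70232566]), 'torque': array([-0.01590916, -0.00578731,  0.05792801]), 'gripper_force': 0.0, 'finger_gap': 0.9993526441256981} 0.0187
```

View pics/top0.png

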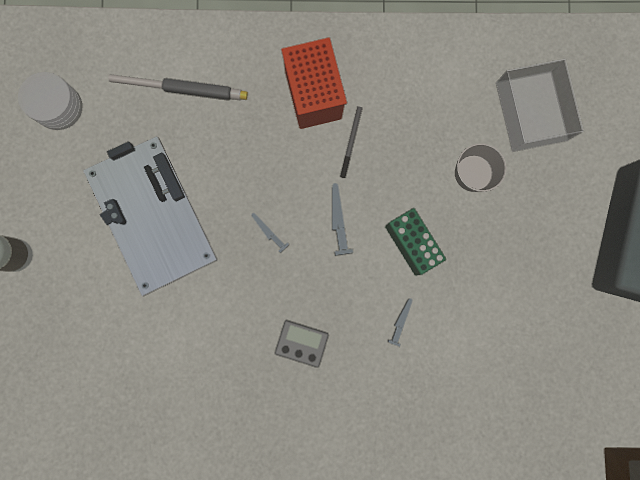

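View pics/side0.png

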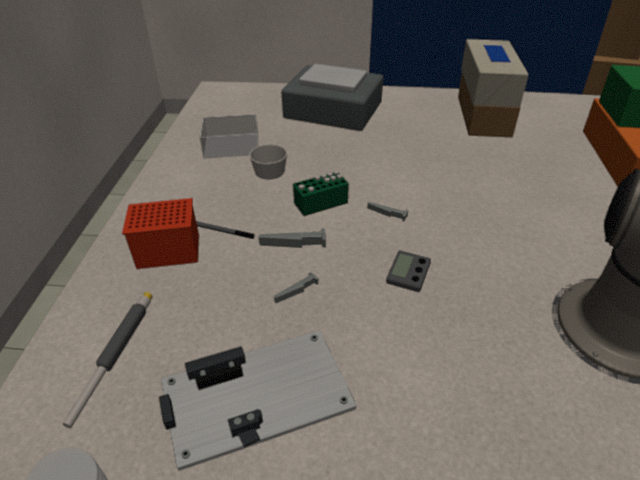

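The top view shows the fixture with its open end at the lower right of the plate (144,295)/(216,260), the end stop at (120,150), the pad at (165,178) and the fence at (112,212). The green rack is at (416,241); its look-alike is the red rack at (314,83).

There are three wedge candidates: (268,232) about 50 px long, (340,220) about 72 px, and (401,322) about 48 px. At roughly 0.545 px/mm, 133 mm comes to about 72 px, so I choose (340,220). The marker is at (351,142) and the round tub at (480,168). Next is one close crop to check.

```bash
cat >> h.py <<'E'
def cam(n):
    p=robot.camera_params(n); Rc=R.from_rotvec(p["attitude"]).as_matrix()
    return p["mtx"],p["D"],Rc,np.array(p["xyz"])
def proj(n,P):
    K,D,Rc,c=cam(n)
    return cv2.projectPoints(np.atleast_2d(P).astype(float),cv2.Rodrigues(Rc.T)[0],-Rc.T@c,K,D)[0][:,0]
def unproj(n,uv,z):
    K,D,Rc,c=cam(n)
    q=cv2.undistortPoints(np.array(uv,float).reshape(-1,1,2),K,D)[:,0]
    d=np.c_[q,np.ones(len(q))]@Rc.T
    return (c+d*((z-c[2])/d[:,2])[:,None])
def crop(im,u0,v0,w,h,s):
    c=cv2.resize(im[v0:v0+h,u0:u0+w],None,fx=s,fy=s,interpolation=cv2.INTER_CUBIC).copy()
    for u in range((u0+9)//10*10,u0+w,10):
        x=int((u-u0+.5)*s); cv2.line(c,(x,0),(x,5 if u%50 else 12),(255,0,0),1)
        if u%20==0: cv2.putText(c,str(u),(x-10,22),0,.35,(255,0,0),1)
    for v in range((v0+9)//10*10,v0+h,10):
        y=int((v-v0+.5)*s); cv2.line(c,(0,y),(5 if v%50 else 12,y),(255,0,0),1)
        if v%20==0: cv2.putText(c,str(v),(8,y+4),0,.35,(255,0,0),1)
    return c
E
python3 - <<'E'
from h import *
im=robot.capture("top")
a=crop(im,75,130,150,172,3.4)[:584,:510]
b=crop(im,320,175,48,90,6)[:290*2,:288]
a=np.pad(a,((0,600-a.shape[0]),(0,0),(0,0))); b=np.pad(b,((0,600-b.shape[0]),(0,0),(0,0)))
cv2.imwrite("pics/c1.png",np.hstack([a,b])[:,:,::-1])
c=crop(im,375,195,85,90,6.5)
cv2.imwrite("pics/c2.png",c[:,:,::-1])
print(unproj("top",[[120,150],[112,212],[165,178],[340,220],[333,185],[343,252],[416,241],[480,168],[351,142]],0.02).round(3))
E
```

```text
[[ 0.712  0.237  0.02 ]
 [ 0.596  0.247  0.02 ]
 [ 0.66   0.153  0.02 ]
 [ 0.584 -0.17   0.02 ]
 [ 0.65  -0.157  0.02 ]
 [ 0.525 -0.175  0.02 ]
 [ 0.546 -0.31   0.02 ]
 [ 0.684 -0.432  0.02 ]
 [ 0.732 -0.191  0.02 ]]
```

View pics/c1.png

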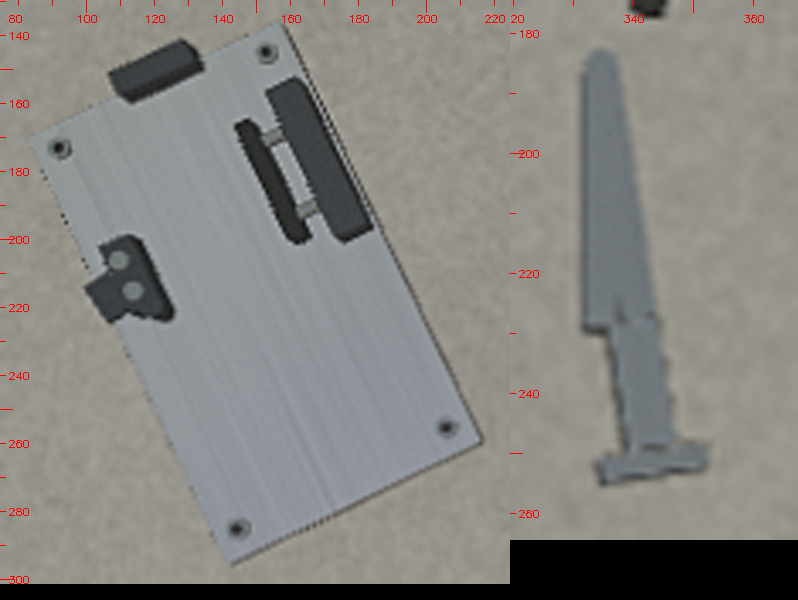

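View pics/c2.png

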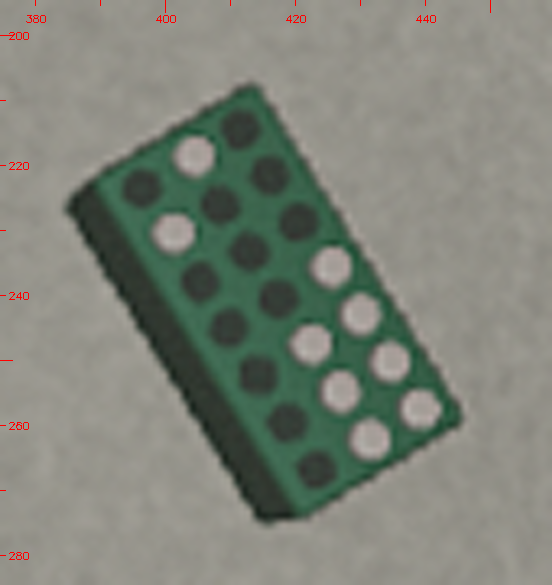

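The crops show the chosen wedge with its step and taper side on the left (331.7,228.7), flat side on the right (337.8,187)→(346.5,247.8), and nose at (334.5,182.5). That matches the handedness and size described. The plate corners are at (216,259), (143,296), (158,136) and (84,169), and the rack's top corners at (413,208), (389,222), (446,259) and (422,274). I'll fit the poses now.

```bash
cat >> h.py <<'E'
from scipy.optimize import least_squares
def tf(p,P,z=0):
    P=np.atleast_2d(P).astype(float)/1000; c,s=np.cos(p[2]),np.sin(p[2])
    return np.c_[p[0]+c*P[:,0]-s*P[:,1],p[1]+s*P[:,0]+c*P[:,1],z+P[:,2]]
def fit(n,P,uv,p0,z=0):
    r=least_squares(lambda p:(proj(n,tf(p,P,z))-uv).ravel(),p0)
    return r.x,r.fun.reshape(-1,2)
def goal(x,y,z,ydir):
    "tool down, tool y along heading ydir; prints turn (deg about tool xyz) then shift (cm) in the turned axes"
    s=robot.get_state(); Rn=R.from_rotvec(s["orientation"]); best=None
    for k in (0,np.pi):
        a=ydir+k; yv=np.array([np.cos(a),np.sin(a),0]); zv=np.array([0,0,-1.]); 
        Rg=R.from_matrix(np.c_[np.cross(yv,zv),yv,zv]); t=(Rn.inv()*Rg)
        if best is None or t.magnitude()<best[0].magnitude(): best=(t,Rg)
    t,Rg=best
    print("turn",np.degrees(t.as_rotvec()).round(1),"shift cm",(Rg.inv().apply(np.array([x,y,z])-s["tcp_pos"])*100).round(2),"j6",s["joints"][5].round(2))
E
python3 - <<'E'
from h import *
import json
F,r=fit("top",[[-130,-72,12],[-130,78,12],[130,-72,12],[130,78,12]],np.array([[216.3,258.9],[142.7,295.7],[158.3,136],[84.2,169.2]]),[.6,.2,.5]); print("fix",F,r.round(1).tolist())
K,r=fit("top",[[55,27.5,55],[55,-27.5,55],[-55,27.5,55],[-55,-27.5,55],[55,27.5,0],[-55,27.5,0]],np.array([[389.4,221.9],[413.3,207.6],[421.7,273.7],[445.7,259.1],[384.8,226],[414.8,274.5]]),[.546,-.31,.5]); print("rack",K,r.round(1).tolist())
W,r=fit("top",[[-28,17,22],[-28,-17,22],[-20,-17,22],[-20,17,22],[105,-3,22],[20,15,22],[-20,-8,22]],np.array([[334.5,255.3],[352.5,252.3],[352.2,248],[334,251.2],[334.5,182.5],[331.7,228.7],[346.5,247.8]]),[.55,-.17,0]); print("wedge",W,r.round(1).tolist())
json.dump(dict(F=F.tolist(),K=K.tolist(),W=W.tolist()),open("p.json","w"))
im=robot.capture("side").copy()
big=cv2.resize(im,None,fx=4,fy=4,interpolation=cv2.INTER_CUBIC)
def poly(p,P,col,z=0):
    q=(proj("side",tf(p,P,z))+.5)*4; cv2.polylines(big,[q.round().astype(int)],True,col,1)
poly(F,[[-130,-72,12],[-130,78,12],[130,78,12],[130,-72,12]],(255,0,0))
poly(F,[[10,-27.5,34],[80,-27.5,34],[80,-27.5,12],[10,-27.5,12]],(255,255,0))
poly(F,[[10,45,34],[50,39,34],[50,39,12],[10,45,12]],(0,255,255))
for z in (0,55): poly(K,[[55,27.5,z],[55,-27.5,z],[-55,-27.5,z],[-55,27.5,z]],(255,0,0))
poly(W,[[-28,17,22],[-28,-17,22],[-20,-17,22],[-20,-8,22],[100,-8,22],[105,-3,22],[100,3,22],[20,15,22],[20,8,22],[-20,8,22],[-20,17,22]],(255,0,0))
a=big[1310:1860,620:1420]; b=big[640:1040,1000:1420]
cv2.imwrite("pics/s1.png",a[:,:,::-1]); cv2.imwrite("pics/s2.png",b[:,:,::-1])
a2=cv2.resize(a,(500,344)); b2=cv2.resize(b,(300,286)); o=np.zeros((600,800,3),np.uint8); o[:344,:500]=a2; o[:286,500:]=b2
cv2.imwrite("pics/s3.png",o[:350,:,::-1])
E
```

```text
fix [0.59515054 0.17709318 0.45917699] [[1.4, 0.7], [-0.6, 0.3], [0.1, -1.0], [-0.8, -0.1]]
rack [ 0.54386416 -0.3058593   0.54521986] [[-1.2, -0.1], [1.0, -1.5], [-0.6, 1.0], [1.6, -0.4], [-0.9, -0.4], [0.1, 1.2]]
wedge [ 0.54955255 -0.17189115  0.14814996] [[-0.1, -0.4], [0.2, -0.1], [-0.2, -0.1], [-0.3, -0.6], [-0.1, 0.1], [-0.1, 0.3], [0.7, 0.8]]
```

View pics/s3.png

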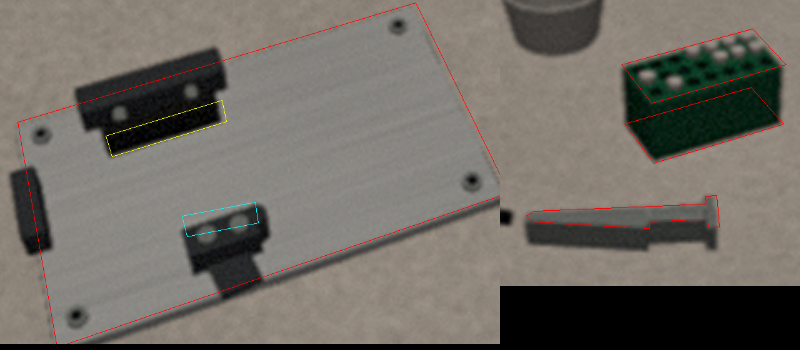

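The side overlay agrees with the top fits to about 2 mm: the pad outline is on the pad, and the wedge and rack outlines match. I'll refine only the fixture, from its colour edges, and work out the reach to the rack.

```bash
cat >> h.py <<'E'
def refine(n,p,P,sig,it=8,w=4):
    "align projected polygon edges with the half-level crossing of signal image sig"
    P=np.array(P,float); 
    S=np.vstack([P[i]+(P[(i+1)%len(P)]-P[i])*t for i in range(len(P)) for t in np.linspace(.06,.94,30)])
    T=np.vstack([P[(i+1)%len(P)]-P[i] for i in range(len(P)) for t in range(30)]); T/=np.linalg.norm(T,axis=1)[:,None]
    o=np.linspace(-w,w,8*w+1)
    for _ in range(it):
        u=proj(n,tf(p,S)); d=proj(n,tf(p,S+T))-u; d/=np.linalg.norm(d,axis=1)[:,None]; nn=np.c_[-d[:,1],d[:,0]]
        q=(u[:,None]+o[None,:,None]*nn[:,None]).astype(np.float32)
        v=cv2.remap(sig.astype(np.float32),q[...,0],q[...,1],cv2.INTER_LINEAR)
        g=np.abs(np.gradient(cv2.GaussianBlur(v,(5,1),0),axis=1)); g[g<.5*g.max(1,keepdims=True)]=0
        off=(g*o).sum(1)/g.sum(1)
        tgt=(nn*u).sum(1)+off
        r=least_squares(lambda x:(nn*proj(n,tf(x,S))).sum(1)-tgt,p,loss="soft_l1",f_scale=.5); p=r.x
    return p,np.abs(r.fun).mean()
E
python3 - <<'E'
from h import *
import json
d=json.load(open("p.json")); P=[[-130,-72,12],[-130,78,12],[130,78,12],[130,-72,12]]
for n in ("top","side"):
    im=cv2.GaussianBlur(robot.capture(n),(3,3),0).astype(float); print(n,*refine(n,np.array(d["F"]),P,im[:,:,2]-im[:,:,0]))
    print(proj(n,tf(d["F"],P)).round(0).tolist())
K=d["K"]; goal(K[0],K[1],.15,K[2]+np.pi/2)
E
```

```text
top [0.59496438 0.17918361 0.4633851 ] 0.42882546262400834
[[218.0, 260.0], [142.0, 296.0], [83.0, 169.0], [158.0, 135.0]]
side [0.59525557 0.18357784 0.46766333] 0.8880521831518816
[[321.0, 328.0], [358.0, 404.0], [177.0, 466.0], [161.0, 376.0]]
turn [ -0.   -0.  -50.4] shift cm [  9.81 -87.8    8.11] j6 -0.15
```

Request:
{"method": "carry_out", "body": {
  "rows": [
    [[0, 0, 0, 0, 0, -10.1, 8.5], [0, 0, 0, 0, 0, -10.1, 8.5], [0, 0, 0, 0, 0, -10.1, 8.5], [0, 0, 0, 0, 0, -10.1, 8.5], [0, 0, 0, 0, 0, -10, 8.5], [0, -5.5, 0, 0, 0, 0, 8.5], [0, -5.5, 0, 0, 0, 0, 8.5], [0, -5.5, 0, 0, 0, 0, 8.5], [0, -5.5, 0, 0, 0, 0, 8.5], [0, -5.5, 0, 0, 0, 0, 8.5], [0, -5.5, 0, 0, 0, 0, 8.5], [0, -5.5, 0, 0, 0, 0, 8.5], [0, -5.5, 0, 0, 0, 0, 8.5], [0, -5.5, 0, 0, 0, 0, 8.5], [0, -5.5, 0.5, 0, 0, 0, 8.5], [0, -5.5, 0.5, 0, 0, 0, 8.5], [0, -5.5, 1, 0, 0, 0, 8.5], [2, -5.5, 2, 0, 0, 0, 8.5], [4, -5.5, 2, 0, 0, 0, 8.5], [3.8, -5.3, 2, 0, 0, 0, 8.5]]
  ]
}}

```text
time: 2.8
tcp_pos: [0.5162, -0.2472, 0.1546]
orientation: [-0.846, 3.025, 0.0]
ft_force: [0.8, -0.9, 0.2]
finger_gap: 0.993
gripper_force: 0.0
```

Run:
```python
from h import *
import json
d=json.load(open("p.json")); d["F"]=[.595,.180,.464]; json.dump(d,open("p.json","w")); K=d["K"]; goal(K[0],K[1],.03,K[2]+np.pi/2); print(robot.get_state()["tcp_pos"])
```

```text
turn [ 0.  0. -0.] shift cm [ 0.67 -6.45 12.46] j6 -2.7
[ 0.51616003 -0.24717463  0.15459659]
```

Request:
{"method": "carry_out", "body": {
  "rows": [
    [[0, 0, 2, 0, 0, 0, 8.5], [0, 0, 0, 0, 0, 0, 8.5], [0, 0, 0, 0, 0, 0, 8.5], [0, 0, 0, 0, 0, 0, 8.5]]
  ]
}}

```text
time: 3.3
tcp_pos: [0.5171, -0.2448, 0.1365]
orientation: [-0.847, 3.024, -0.002]
ft_force: [0.4, -0.1, 0.1]
finger_gap: 1.001
gripper_force: 0.0
```

Run:
```python
from h import *
import json
d=json.load(open("p.json")); K=d["K"]; goal(K[0],K[1],.03,K[2]+np.pi/2); print(robot.get_state()["tcp_pos"])
```

```text
turn [-0.1  0.1  0.1] shift cm [ 0.88 -6.61 10.65] j6 -2.69
[ 0.51706125 -0.24479044  0.13650902]
```

Request:
{"method": "carry_out", "body": {
  "rows": [
    [[0.3, -2.2, 0, 0, 0, 0, 8.5], [0.3, -2.2, 0, 0, 0, 0, 8.5], [0.3, -2.2, 0, 0, 0, 0, 8.5], [0, 0, 0, 0, 0, 0, 8.5], [0, 0, 2.7, 0, 0, 0, 8.5], [0, 0, 2.7, 0, 0, 0, 8.5], [0, 0, 2.6, 0, 0, 0, 8.5], [0, 0, 1.6, 0, 0, 0, 8.5], [0, 0, 1, 0, 0, 0, 8.5], [0, 0, 0, 0, 0, 0, 8.5], [0, 0, 0, 0, 0, 0, 8.5]]
  ]
}}

```text
time: 4.68
tcp_pos: [0.5433, -0.3067, 0.0302]
orientation: [-0.845, 3.025, -0.002]
ft_force: [0.6, 0.2, -0.5]
finger_gap: 0.996
gripper_force: 0.0
```

Run:
```python
from h import *
import json
d=json.load(open("p.json")); K=d["K"]; goal(K[0],K[1],.03,K[2]+np.pi/2)
im=robot.capture("side"); im2=robot.capture("top")
a=crop(im,260,120,130,120,4); b=crop(im2,370,190,90,100,4.5)
o=np.zeros((600,900,3),np.uint8); o[:a.shape[0],:a.shape[1]]=a; o=o[:,:]; o[:b.shape[0],520:520+b.shape[1]][:, :380]=b[:,:380]
cv2.imwrite("pics/g1.png",o[:480,:800,::-1])
```

```text
turn [-0.1  0.  -0. ] shift cm [-0.09  0.04  0.02] j6 -2.75
```

View pics/g1.png

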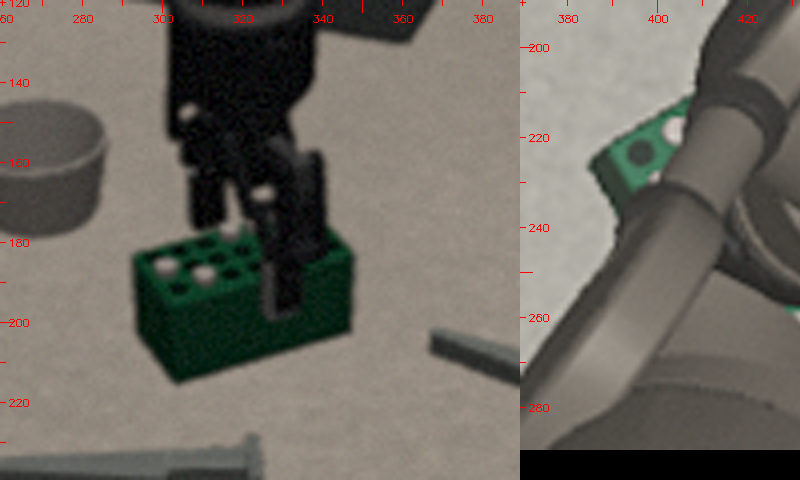

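The near finger at (328,198) sits over the rack's side, clear of it, and the rack lies between the fingers. I'll go 4 mm lower, close and lift.

Request:
{"method": "carry_out", "body": {
  "rows": [
    [[-0.1, 0, 0.4, 0, 0, 0, 8.5], [0, 0, 0, 0, 0, 0, 4.5], [0, 0, 0, 0, 0, 0, 4.5], [0, 0, 0, 0, 0, 0, 4.5], [0, 0, 0, 0, 0, 0, 4.5], [0, 0, 0, 0, 0, 0, 4.5], [0, 0, 0, 0, 0, 0, 4.5]]
  ]
}}

```text
time: 5.65
tcp_pos: [0.5438, -0.306, 0.0254]
orientation: [-0.845, 3.025, -0.0]
ft_force: [0.2, -0.6, 1.7]
finger_gap: 0.631
gripper_force: 65.0
```

Run:
```python
from h import *
import json
d=json.load(open("p.json")); F=d["F"]; s=robot.get_state(); print(s["tcp_pos"],s["finger_gap"],s["gripper_force"])
t=tf(F,[[56,0.5,0]])[0]; goal(t[0],t[1],.13,F[2]+np.pi/2); print(t)
```

```text
[ 0.5437897  -0.30595151  0.02544702] 0.6308107427023744 64.95094656944275
turn [-0.   0.   4.6] shift cm [-31.93  41.22 -10.46] j6 -2.75
[0.64485533 0.20550875 0.        ]
```

Request:
{"method": "carry_out", "body": {
  "rows": [
    [[0, 0, -2, 0, 0, 0, 4.5], [0, 0, -4, 0, 0, 2.3, 4.5], [0, 0, -4.4, 0, 0, 2.3, 4.5], [-2.3, 3, 0, 0, 0, 0, 4.5], [-2.6, 3.4, 0, 0, 0, 0, 4.5], [-2.6, 3.4, 0, 0, 0, 0, 4.5], [-2.6, 3.4, 0, 0, 0, 0, 4.5], [-2.6, 3.4, 0, 0, 0, 0, 4.5], [-2.6, 3.4, 0, 0, 0, 0, 4.5], [-2.6, 3.4, 0, 0, 0, 0, 4.5], [-2.6, 3.4, 0, 0, 0, 0, 4.5], [-2.6, 3.4, 0, 0, 0, 0, 4.5], [-2.6, 3.4, 0, 0, 0, 0, 4.5], [-2.6, 3.4, 0, 0, 0, 0, 4.5], [-2.3, 2.2, 0, 0, 0, 0, 4.5], [-1.3, 2, 0, 0, 0, 0, 4.5], [0, 0, 0, 0, 0, 0, 4.5], [0, 0, 0, 0, 0, 0, 4.5]]
  ]
}}

```text
time: 7.9
tcp_pos: [0.6439, 0.2047, 0.129]
orientation: [0.722, -3.056, 0.001]
ft_force: [-0.1, -0.3, -3.9]
finger_gap: 0.634
gripper_force: 64.5
```

Run:
```python
from h import *
import json
d=json.load(open("p.json")); F=d["F"]
t=tf(F,[[56,0.5,0]])[0]; goal(t[0],t[1],.065,F[2]+np.pi/2)
im=robot.capture("side"); cv2.imwrite("pics/g2.png",crop(im,120,200,260,240,3)[:600,:780,::-1])
```

```text
turn [-0.  -0.1  0. ] shift cm [-0.12  0.03  6.4 ] j6 -1.84
```

Request:
{"method": "carry_out", "body": {
  "rows": [
    [[-0.1, 0.3, 2, 0, 0, 0, 4.5], [0, 0, 2, 0, 0, 0, 4.5], [0, 0, 2.4, 0, 0, 0, 4.5], [0, 0, 0.3, 0, 0, 0, 4.5], [0, 0, 0.3, 0, 0, 0, 4.5], [0, 0, 0.3, 0, 0, 0, 4.5], [0, 0, 0, 0, 0, 0, 4.5]]
  ]
}}

```text
time: 8.82
tcp_pos: [0.6441, 0.2085, 0.0569]
orientation: [-0.723, 3.056, 0.0]
ft_force: [0.7, 0.4, -2.7]
finger_gap: 0.631
gripper_force: 64.4
```

Run:
```python
from h import *
print(robot.get_state()["tcp_pos"],robot.get_state()["ft_force"])
im=robot.capture("side"); cv2.imwrite("pics/g3.png",crop(im,140,270,190,150,4)[:600,:780,::-1])
```

```text
[0.64406403 0.20850946 0.05687575] [ 0.69404643  0.43477701 -2.67737508]
```

View pics/g3.png

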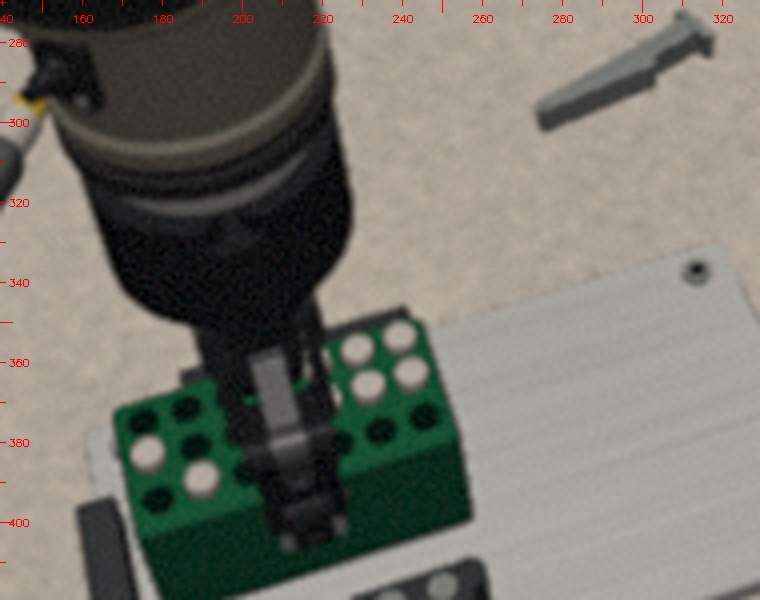

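The rack (near bottom edge running (170,418)→(256,400)) is in front of the pad block and behind the fence at (250,412), with no contact force. I'll continue down.

Request:
{"method": "carry_out", "body": {
  "rows": [
    [[0, 0, 0.4, 0, 0, 0, 4.5], [0, 0, 0.4, 0, 0, 0, 4.5], [0, 0, 0.4, 0, 0, 0, 4.5], [0, 0, 0.3, 0, 0, 0, 4.5], [0, 0, 0, 0, 0, 0, 4.5]]
  ]
}}

```text
time: 9.5
tcp_pos: [0.6436, 0.2085, 0.0409]
orientation: [0.723, -3.057, -0.0]
ft_force: [0.3, -0.1, -2.9]
finger_gap: 0.633
gripper_force: 64.4
```

Request:
{"method": "carry_out", "body": {
  "rows": [
    [[0, -0.1, 0, 0, 0, 0, 4.5], [0, -0.1, 0, 0, 0, 0, 4.5], [0, 0, 0, 0, 0, 0, 4.5]]
  ]
}}

```text
time: 9.88
tcp_pos: [0.6449, 0.2066, 0.0415]
orientation: [-0.723, 3.057, 0.0]
ft_force: [-0.9, 0.1, -2.7]
finger_gap: 0.634
gripper_force: 64.4
```

Request:
{"method": "carry_out", "body": {
  "rows": [
    [[0, -0.1, 0, 0, 0, 0, 4.5], [0, 0, 0, 0, 0, 0, 4.5]]
  ]
}}

```text
time: 10.12
tcp_pos: [0.6453, 0.2058, 0.0414]
orientation: [-0.723, 3.057, 0.0]
ft_force: [-0.4, 0.3, -3.4]
finger_gap: 0.631
gripper_force: 64.4
```

Request:
{"method": "carry_out", "body": {
  "rows": [
    [[0, -0.1, 0, 0, 0, 0, 4.5], [0, 0, 0, 0, 0, 0, 4.5]]
  ]
}}

```text
time: 10.38
tcp_pos: [0.6457, 0.2049, 0.0413]
orientation: [-0.723, 3.057, 0.0]
ft_force: [-0.2, 0.7, -3.5]
finger_gap: 0.632
gripper_force: 64.4
```

Request:
{"method": "carry_out", "body": {
  "rows": [
    [[0, -0.1, 0, 0, 0, 0, 4.5], [0, 0, 0, 0, 0, 0, 4.5]]
  ]
}}

```text
time: 10.62
tcp_pos: [0.6461, 0.204, 0.0413]
orientation: [-0.723, 3.057, 0.0]
ft_force: [-0.8, -0.2, -2.9]
finger_gap: 0.635
gripper_force: 64.4
```

Request:
{"method": "carry_out", "body": {
  "rows": [
    [[0, -0.1, 0, 0, 0, 0, 4.5], [0, 0, 0, 0, 0, 0, 4.5]]
  ]
}}

```text
time: 10.88
tcp_pos: [0.6463, 0.2037, 0.0414]
orientation: [0.723, -3.057, -0.001]
ft_force: [-0.8, 3.3, -2.5]
finger_gap: 0.636
gripper_force: 64.5
```

The rack touches the pad (about 3 N). I'll back off slightly, lower it to the plate and release.

Request:
{"method": "carry_out", "body": {
  "rows": [
    [[0, 0.05, 0.2, 0, 0, 0, 4.5], [0, 0, 0.15, 0, 0, 0, 4.5], [0, 0, 0.05, 0, 0, 0, 4.5], [0, 0, 0, 0, 0, 0, 4.5]]
  ]
}}

```text
time: 11.38
tcp_pos: [0.6462, 0.2037, 0.0375]
orientation: [0.723, -3.057, -0.0]
ft_force: [-2.3, 1.8, -0.5]
finger_gap: 0.63
gripper_force: 64.7
```

Request:
{"method": "carry_out", "body": {
  "rows": [
    [[0, 0, 0, 0, 0, 0, 5.8], [0, 0, 0, 0, 0, 0, 6.5], [0, 0, 0, 0, 0, 0, 7.2], [0, 0, 0, 0, 0, 0, 7.2], [0, 0, -1, 0, 0, 0, 7.2], [0, 0, -3, 0, 0, 0, 7.2], [0, 0, -5, 0, 0, 0, 7.2], [0, 0, -5, 0, 0, 0, 7.2], [0, 0, 0, 0, 0, 0, 7.2]]
  ]
}}

```text
time: 12.5
tcp_pos: [0.6488, 0.2042, 0.1838]
orientation: [-0.721, 3.046, -0.001]
ft_force: [0.3, 0.2, 0.1]
finger_gap: 0.844
gripper_force: 0.0
```

Run:
```python
from h import *
import json
d=json.load(open("p.json")); d["F"]=[.5958,.1784,.464]; json.dump(d,open("p.json","w"))
W=d["W"]; c=tf(W,[[0,0,0]])[0]; goal(c[0],c[1],.08,W[2]+np.pi/2)
```

```text
turn [-0.1  0.6 18.1] shift cm [ 15.36 -35.73  10.38] j6 -1.84
```

Request:
{"method": "carry_out", "body": {
  "rows": [
    [[0, 0, 0, 0, 0.3, 9, 8.5], [0, 0, 0, 0, 0.3, 9, 8.5], [1.7, -4, 0, 0, 0, 0, 8.5], [1.7, -4, 0, 0, 0, 0, 8.5], [1.7, -4, 0, 0, 0, 0, 8.5], [1.7, -4, 0, 0, 0, 0, 8.5], [1.7, -4, 0, 0, 0, 0, 8.5], [1.7, -4, 2, 0, 0, 0, 8.5], [1.7, -4, 2.5, 0, 0, 0, 8.5], [1.7, -4, 3, 0, 0, 0, 8.5], [1.7, -3.7, 2.8, 0, 0, 0, 8.5], [0, 0, 0, 0, 0, 0, 8.5], [0, 0, 0, 0, 0, 0, 8.5]]
  ]
}}

```text
time: 14.12
tcp_pos: [0.5476, -0.1723, 0.0766]
orientation: [0.235, -3.123, 0.003]
ft_force: [0.0, 0.1, 1.5]
finger_gap: 0.992
gripper_force: 0.0
```

Run:
```python
from h import *
import json
d=json.load(open("p.json"))
W=d["W"]; c=tf(W,[[0,0,0]])[0]; goal(c[0],c[1],.005,W[2]+np.pi/2)
```

```text
turn [-0.1 -0.6  0.1] shift cm [-0.2   0.02  7.16] j6 -2.15
```

Request:
{"method": "carry_out", "body": {
  "rows": [
    [[-0.2, 0, 0, 0, -0.6, 0.1, 8.5], [0, 0, 2.4, 0, 0, 0, 8.5], [0, 0, 2.4, 0, 0, 0, 8.5], [0, 0, 1.4, 0, 0, 0, 8.5], [0, 0, 0.9, 0, 0, 0, 8.5], [0, 0, 0, 0, 0, 0, 8.5], [0, 0, 0, 0, 0, 0, 8.5]]
  ]
}}

```text
time: 15.0
tcp_pos: [0.5501, -0.1726, 0.0062]
orientation: [-0.233, 3.131, -0.003]
ft_force: [0.5, 0.4, 0.3]
finger_gap: 0.997
gripper_force: 0.0
```

Run:
```python
from h import *
import json
d=json.load(open("p.json")); F=np.array(d["F"])
W=d["W"]; c=tf(W,[[0,0,0]])[0]; goal(c[0],c[1],.005,W[2]+np.pi/2)
o=[]
for n,(u0,v0,w,h) in (("top",(75,130,110,120)),("side",(150,320,150,140))):
    im=robot.capture(n); s=5
    big=cv2.resize(im,None,fx=s,fy=s,interpolation=cv2.INTER_CUBIC)
    def poly(p,P,col): cv2.polylines(big,[((proj(n,tf(p,P))+.5)*s).round().astype(int)],True,col,1)
    r=[[115,27.5,0],[115,-27.5,0],[5,-27.5,0],[5,27.5,0]]
    poly(F,[[x-4,y,67] for x,y,_ in r],(255,0,0)); 
    poly(F,[[-130,-72,12],[-130,78,12],[130,78,12],[130,-72,12]],(255,255,0))
    poly(F,[[10,45,34],[50,39,34],[50,39,12],[10,45,12]],(0,255,255))
    o.append(cv2.resize(big[v0*s:(v0+h)*s,u0*s:(u0+w)*s],(400,400*h//w)))
H=max(x.shape[0] for x in o)
cv2.imwrite("pics/q.png",np.hstack([np.pad(x,((0,H-x.shape[0]),(0,0),(0,0))) for x in o])[:,:,::-1])
```

```text
turn [-0.1  0.1  0. ] shift cm [0.04 0.08 0.12] j6 -2.15
```

View pics/q.png

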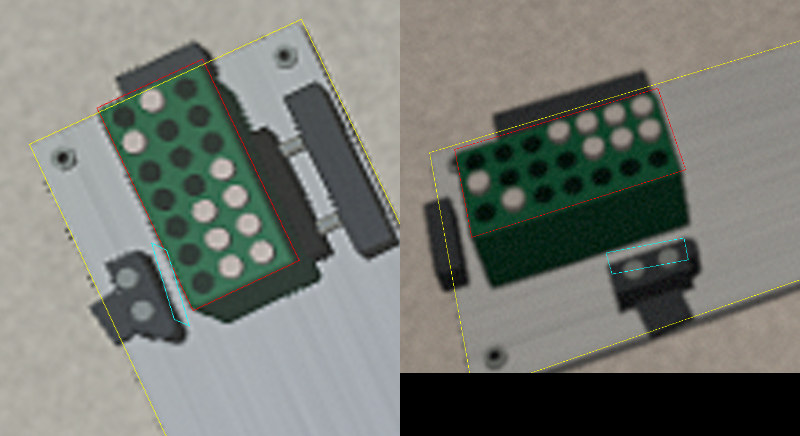

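The rack matches its intended place in both views: the red outline coincides with its top, and it is slightly short of the stop. The fence face sits about 2 mm further out than y=45, so the slot is on the wide side. I'll grip the wedge shank now.

Request:
{"method": "carry_out", "body": {
  "rows": [
    [[0, 0.1, 0.1, 0, 0, 0, 8.5], [0, 0, 0, 0, 0, 0, 5], [0, 0, 0, 0, 0, 0, 2], [0, 0, 0, 0, 0, 0, 0.8], [0, 0, 0, 0, 0, 0, 0.8], [0, 0, 0, 0, 0, 0, 0.8], [0, 0, 0, 0, 0, 0, 0.8], [0, 0, 0, 0, 0, 0, 0.8], [0, 0, 0, 0, 0, 0, 0.8]]
  ]
}}

```text
time: 16.23
tcp_pos: [0.5496, -0.1716, 0.0047]
orientation: [-0.233, 3.132, -0.003]
ft_force: [1.0, -1.6, 3.5]
finger_gap: 0.168
gripper_force: 60.5
```

Run:
```python
from h import *
import json
d=json.load(open("p.json")); F=d["F"]; W=d["W"]
s=robot.get_state(); print(s["tcp_pos"],s["finger_gap"])
t=tf(F,[[-115,37.5,0]])[0]; goal(t[0],t[1],.10,F[2]+np.pi/2); print(t)
```

```text
[ 0.54960258 -0.17160866  0.00468816] 0.16833259799991324
turn [ -0.1   0.  -18.1] shift cm [-8.3  32.98 -9.53] j6 -2.15
[0.47617667 0.1604693  0.        ]
```

Request:
{"method": "carry_out", "body": {
  "rows": [
    [[0, 0, -1.5, 0, 0, 0, 0.8], [0, 0, -4, 0, 0, -9, 0.8], [0, 0, -4, 0, 0, -9.1, 0.8], [-1.2, 4.7, 0, 0, 0, 0, 0.8], [-1.2, 4.7, 0, 0, 0, 0, 0.8], [-1.2, 4.7, 0, 0, 0, 0, 0.8], [-1.2, 4.7, 0, 0, 0, 0, 0.8], [-1.2, 4.7, 0, 0, 0, 0, 0.8], [-1.2, 4.7, 0, 0, 0, 0, 0.8], [-1.1, 4.7, 0, 0, 0, 0, 0.8], [0, 0, 0, 0, 0, 0, 0.8], [0, 0, 0, 0, 0, 0, 0.8]]
  ]
}}

```text
time: 17.73
tcp_pos: [0.4759, 0.1599, 0.0991]
orientation: [0.724, -3.057, 0.003]
ft_force: [-0.6, -0.5, -3.7]
finger_gap: 0.171
gripper_force: 59.7
```

Run:
```python
from h import *
import json
d=json.load(open("p.json")); F=d["F"]
s=robot.get_state(); print(s["tcp_pos"],s["finger_gap"],s["ft_force"])
t=tf(F,[[-115,37.5,0]])[0]; goal(t[0],t[1],.0187,F[2]+np.pi/2)
```

```text
[0.47588832 0.1598624  0.09911103] 0.17055684312093766 [-0.6166988  -0.47924948 -3.68268469]
turn [-0.1 -0.   0.1] shift cm [-0.05  0.04  8.04] j6 -1.86
```

Request:
{"method": "carry_out", "body": {
  "rows": [
    [[0, 0, 2.5, 0, 0, 0, 0.8], [0, 0, 2.5, 0, 0, 0, 0.8], [0, 0, 2, 0, 0, 0, 0.8], [0, 0, 1, 0, 0, 0, 0.8], [0, 0, 0, 0, 0, 0, 0.8], [0, 0, 0, 0, 0, 0, 0.8]]
  ]
}}

```text
time: 18.48
tcp_pos: [0.4768, 0.1597, 0.0196]
orientation: [-0.722, 3.056, -0.003]
ft_force: [-0.5, 0.1, -2.2]
finger_gap: 0.172
gripper_force: 59.7
```

Run:
```python
from h import *
import json
d=json.load(open("p.json")); F=np.array(d["F"])
t=tf(F,[[-115,37.5,0]])[0]; goal(t[0],t[1],.0187,F[2]+np.pi/2)
o=[]
for n,(u0,v0,w,h) in (("top",(80,170,110,130)),("side",(180,320,160,140))):
    im=robot.capture(n); s=5
    big=cv2.resize(im,None,fx=s,fy=s,interpolation=cv2.INTER_CUBIC)
    def poly(p,P,col,c=True): cv2.polylines(big,[((proj(n,tf(p,P))+.5)*s).round().astype(int)],c,col,1)
    poly(F,[[100,27.5,34],[-10,27.5,34]],(255,0,0),False)
    poly(F,[[-10,29.5,36],[-95,29.5,36],[-95,45.5,36]],(255,255,0),False)
    poly(F,[[50,40.5,34],[10,46.5,34]],(0,255,255),False)
    o.append(cv2.resize(big[v0*s:(v0+h)*s,u0*s:(u0+w)*s],(400,400*h//w)))
H=max(x.shape[0] for x in o)
cv2.imwrite("pics/q2.png",np.hstack([np.pad(x,((0,H-x.shape[0]),(0,0),(0,0))) for x in o])[:,:,::-1])
```

```text
turn [-0.1  0.1 -0. ] shift cm [0.02 0.1  0.09] j6 -1.86
```

View pics/q2.png

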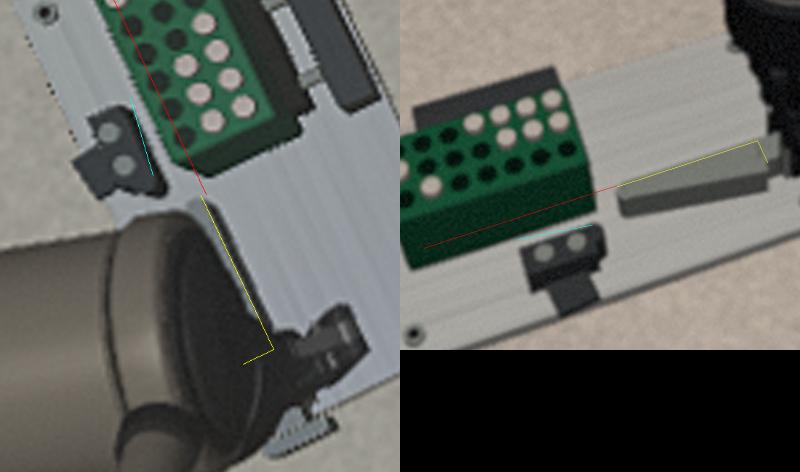

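The wedge's flat side lies along the planned line, with its nose at the slot mouth between the rack corner and the fence (side view (617,187) is the nose, (600,235) the fence mouth). I'm advancing.

Request:
{"method": "carry_out", "body": {
  "rows": [
    [[0, 0.1, 0.2, 0, 0, 0, 0.8], [-0.4, 0, 0, 0, 0, 0, 0.8], [-0.4, 0, 0, 0, 0, 0, 0.8], [-0.4, 0, 0, 0, 0, 0, 0.8], [-0.4, 0, 0, 0, 0, 0, 0.8], [-0.4, 0, 0, 0, 0, 0, 0.8], [-0.4, 0, 0, 0, 0, 0, 0.8], [-0.4, 0, 0, 0, 0, 0, 0.8], [-0.4, 0, 0, 0, 0, 0, 0.8], [0, 0, 0, 0, 0, 0, 0.8]]
  ]
}}

```text
time: 19.82
tcp_pos: [0.5046, 0.1753, 0.0169]
orientation: [-0.723, 3.057, -0.002]
ft_force: [-0.6, 0.1, -2.1]
finger_gap: 0.169
gripper_force: 59.7
```

Request:
{"method": "carry_out", "body": {
  "rows": [
    [[-0.3, 0, 0, 0, 0, 0, 0.8], [-0.3, 0, 0, 0, 0, 0, 0.8], [-0.3, 0, 0, 0, 0, 0, 0.8], [-0.3, 0, 0, 0, 0, 0, 0.8], [0, 0, 0, 0, 0, 0, 0.8]]
  ]
}}

```text
time: 20.45
tcp_pos: [0.5153, 0.1806, 0.0169]
orientation: [-0.723, 3.057, -0.003]
ft_force: [0.0, -0.2, -2.2]
finger_gap: 0.171
gripper_force: 59.8
```

Request:
{"method": "carry_out", "body": {
  "rows": [
    [[-0.2, 0, 0, 0, 0, 0, 0.8], [-0.2, 0, 0, 0, 0, 0, 0.8], [-0.2, 0, 0, 0, 0, 0, 0.8], [0, 0, 0, 0, 0, 0, 0.8]]
  ]
}}

```text
time: 20.95
tcp_pos: [0.5206, 0.1833, 0.0169]
orientation: [-0.723, 3.057, -0.002]
ft_force: [-0.1, 0.5, -2.0]
finger_gap: 0.169
gripper_force: 59.8
```

Request:
{"method": "carry_out", "body": {
  "rows": [
    [[-0.2, 0, 0, 0, 0, 0, 0.8], [-0.2, 0, 0, 0, 0, 0, 0.8], [0, 0, 0, 0, 0, 0, 0.8]]
  ]
}}

```text
time: 21.32
tcp_pos: [0.5242, 0.1851, 0.0169]
orientation: [-0.723, 3.057, -0.003]
ft_force: [-0.1, 0.4, -2.2]
finger_gap: 0.171
gripper_force: 59.8
```

Request:
{"method": "carry_out", "body": {
  "rows": [
    [[-0.2, 0, 0, 0, 0, 0, 0.8], [-0.2, 0, 0, 0, 0, 0, 0.8], [0, 0, 0, 0, 0, 0, 0.8]]
  ]
}}

```text
time: 21.7
tcp_pos: [0.528, 0.1866, 0.0169]
orientation: [-0.723, 3.057, -0.003]
ft_force: [1.6, -2.3, -2.5]
finger_gap: 0.166
gripper_force: 59.9
```

Request:
{"method": "carry_out", "body": {
  "rows": [
    [[-0.2, 0, 0, 0, 0, 0, 0.8], [-0.1, 0, 0, 0, 0, 0, 0.8], [0, 0, 0, 0, 0, 0, 0.8]]
  ]
}}

```text
time: 22.08
tcp_pos: [0.5305, 0.1877, 0.0169]
orientation: [-0.723, 3.057, -0.003]
ft_force: [0.7, -5.1, -0.6]
finger_gap: 0.171
gripper_force: 60.1
```

Request:
{"method": "carry_out", "body": {
  "rows": [
    [[-0.2, 0, 0, 0, 0, 0, 0.8], [-0.1, 0, 0, 0, 0, 0, 0.8], [0, 0, 0, 0, 0, 0, 0.8]]
  ]
}}

```text
time: 22.45
tcp_pos: [0.533, 0.1886, 0.0168]
orientation: [0.722, -3.057, 0.004]
ft_force: [0.4, -6.3, -1.6]
finger_gap: 0.175
gripper_force: 60.2
```

The fence side is bearing on the wedge while it is held. I'll ease sideways, set it on the plate, release, and go behind the butt.

Request:
{"method": "carry_out", "body": {
  "rows": [
    [[0, -0.1, 0.03, 0, 0, 0, 0.8], [0, 0, 0, 0, 0, 0, 0.8], [0, 0, 0, 0, 0, 0, 1.8], [0, 0, 0, 0, 0, 0, 2.8], [0, 0, 0, 0, 0, 0, 4.5], [0, 0, 0, 0, 0, 0, 4.5], [0, 0, -1.5, 0, 0, 0, 4.5], [0, 0, -2.5, 0, 0, 0, 4.5], [0, 0, -2, 0, 0, 0, 4.5], [2.5, 0, 0, 0, 0, 0, 0], [2.7, 0, 0, 0, 0, 0, 0], [0, 0, 0, 0, 0, 0, 0], [0, 0, 0, 0, 0, 0, 0]]
  ]
}}

```text
time: 24.08
tcp_pos: [0.4881, 0.1657, 0.0775]
orientation: [-0.722, 3.055, -0.002]
ft_force: [0.2, -0.8, -0.0]
finger_gap: 0.004
gripper_force: 0.0
```

Run:
```python
from h import *
import json
d=json.load(open("p.json")); F=np.array(d["F"])
t=tf(F,[[-102,37,0]])[0]; goal(t[0],t[1],.0165,F[2]+np.pi/2); s=robot.get_state(); print(s["finger_gap"])
o=[]
for n,(u0,v0,w,h) in (("top",(80,150,130,150)),("side",(180,310,180,150))):
    im=robot.capture(n); s=5
    big=cv2.resize(im,None,fx=s,fy=s,interpolation=cv2.INTER_CUBIC)
    def poly(p,P,col,c=True): cv2.polylines(big,[((proj(n,tf(p,P))+.5)*s).round().astype(int)],c,col,1)
    poly(F,[[100,27.5,34],[-85,27.5,34]],(255,0,0),False)
    poly(F,[[-79.6,54,34],[-79.6,20,34]],(255,255,0),False)
    o.append(cv2.resize(big[v0*s:(v0+h)*s,u0*s:(u0+w)*s],(400,400*h//w)))
H=max(x.shape[0] for x in o)
cv2.imwrite("pics/q3.png",np.hstack([np.pad(x,((0,H-x.shape[0]),(0,0),(0,0))) for x in o])[:,:,::-1])
```

```text
turn [-0.1  0.1  0. ] shift cm [-0.    0.02  6.1 ] j6 -1.85
0.004139923627212014
```

View pics/q3.png

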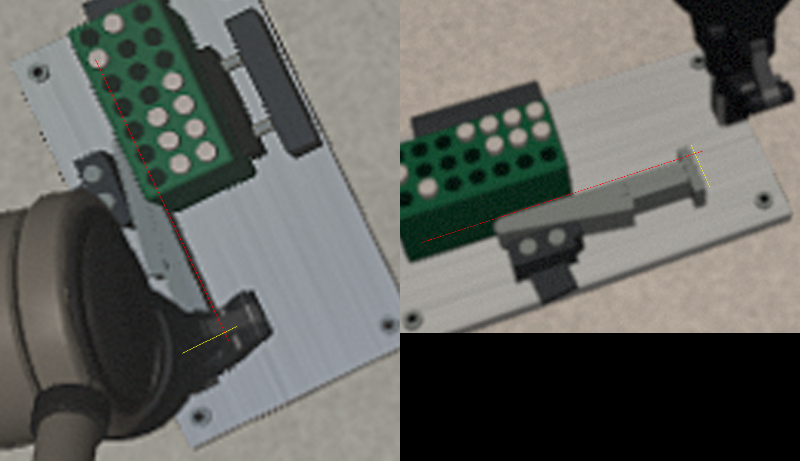

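The wedge lies in the slot beyond the fence, with its butt at the predicted line (side (697,165)). The fingers are shut behind it. I'll lower and approach the butt.

Request:
{"method": "carry_out", "body": {
  "rows": [
    [[0, 0, 2, 0, 0, 0, 0], [0, 0, 2, 0, 0, 0, 0], [0, 0, 1.5, 0, 0, 0, 0], [0, 0, 0.6, 0, 0, 0, 0], [-0.2, 0, 0, 0, 0, 0, 0], [-0.2, 0, 0, 0, 0, 0, 0], [-0.2, 0, 0, 0, 0, 0, 0], [0, 0, 0, 0, 0, 0, 0]]
  ]
}}

```text
time: 25.18
tcp_pos: [0.4927, 0.1681, 0.016]
orientation: [-0.723, 3.056, -0.003]
ft_force: [0.5, -0.2, -0.2]
finger_gap: 0.001
gripper_force: 0.0
```

Request:
{"method": "carry_out", "body": {
  "rows": [
    [[-0.2, 0, 0, 0, 0, 0, 0], [-0.2, 0, 0, 0, 0, 0, 0], [-0.2, 0, 0, 0, 0, 0, 0], [0, 0, 0, 0, 0, 0, 0]]
  ]
}}

```text
time: 25.68
tcp_pos: [0.4978, 0.1707, 0.0156]
orientation: [-0.723, 3.057, -0.003]
ft_force: [0.0, 0.4, 0.2]
finger_gap: 0.001
gripper_force: 0.0
```

Request:
{"method": "carry_out", "body": {
  "rows": [
    [[-0.2, 0, 0, 0, 0, 0, 0], [-0.2, 0, 0, 0, 0, 0, 0], [0, 0, 0, 0, 0, 0, 0]]
  ]
}}

```text
time: 26.05
tcp_pos: [0.5011, 0.1724, 0.0155]
orientation: [0.723, -3.057, 0.003]
ft_force: [-1.6, -1.1, -0.8]
finger_gap: -0.0
gripper_force: 0.7
```

Request:
{"method": "carry_out", "body": {
  "rows": [
    [[-0.2, 0, 0, 0, 0, 0, 0], [-0.2, 0, 0, 0, 0, 0, 0], [0, 0, 0, 0, 0, 0, 0]]
  ]
}}

```text
time: 26.42
tcp_pos: [0.5039, 0.1738, 0.0153]
orientation: [0.723, -3.055, 0.003]
ft_force: [-3.5, -3.6, -0.4]
finger_gap: -0.002
gripper_force: 2.5
```

Request:
{"method": "carry_out", "body": {
  "rows": [
    [[-0.2, 0, 0, 0, 0, 0, 0], [0, 0, 0, 0, 0, 0, 0]]
  ]
}}

```text
time: 26.68
tcp_pos: [0.505, 0.1744, 0.0152]
orientation: [0.723, -3.053, 0.003]
ft_force: [-6.6, -5.9, 1.7]
finger_gap: 0.001
gripper_force: 3.7
```

Request:
{"method": "carry_out", "body": {
  "rows": [
    [[-0.2, 0, 0, 0, 0, 0, 0], [0, 0, 0, 0, 0, 0, 0]]
  ]
}}

```text
time: 26.92
tcp_pos: [0.506, 0.1749, 0.015]
orientation: [0.722, -3.051, 0.004]
ft_force: [-7.7, -8.0, 2.3]
finger_gap: -0.002
gripper_force: 4.9
```

Request:
{"method": "carry_out", "body": {
  "rows": [
    [[-0.2, 0, 0, 0, 0, 0, 0], [0, 0, 0, 0, 0, 0, 0]]
  ]
}}

```text
time: 27.18
tcp_pos: [0.507, 0.1755, 0.0149]
orientation: [0.722, -3.05, 0.004]
ft_force: [-9.9, -9.7, 4.6]
finger_gap: -0.003
gripper_force: 6.0
```

Request:
{"method": "carry_out", "body": {
  "rows": [
    [[-0.2, 0, 0, 0, 0, 0, 0], [0, 0, 0, 0, 0, 0, 0]]
  ]
}}

```text
time: 27.42
tcp_pos: [0.508, 0.176, 0.0147]
orientation: [0.722, -3.048, 0.004]
ft_force: [-10.4, -10.1, 5.3]
finger_gap: 0.002
gripper_force: 7.2
```

Request:
{"method": "carry_out", "body": {
  "rows": [
    [[-0.2, 0, 0, 0, 0, 0, 0], [0, 0, 0, 0, 0, 0, 0], [0, 0, 0, 0, 0, 0, 0]]
  ]
}}

```text
time: 27.8
tcp_pos: [0.509, 0.1766, 0.0145]
orientation: [0.721, -3.046, 0.005]
ft_force: [-13.3, -11.1, 5.7]
finger_gap: -0.001
gripper_force: 8.4
```

Request:
{"method": "carry_out", "body": {
  "rows": [
    [[-0.2, 0, 0, 0, 0, 0, 0], [0, 0, 0, 0, 0, 0, 0], [0, 0, 0, 0, 0, 0, 0]]
  ]
}}

```text
time: 28.18
tcp_pos: [0.51, 0.1772, 0.0143]
orientation: [0.721, -3.044, 0.005]
ft_force: [-15.7, -12.2, 6.6]
finger_gap: 0.003
gripper_force: 9.6
```

Axial push is about 19.5 N. I'll back off, then re-push to about 15 N to see whether it gives.

Request:
{"method": "carry_out", "body": {
  "rows": [
    [[0.2, 0, 0, 0, 0, 0, 0], [0.2, 0, 0, 0, 0, 0, 0], [0.2, 0, 0, 0, 0, 0, 0], [0.2, 0, 0, 0, 0, 0, 0], [0, 0, 0, 0, 0, 0, 0], [0, 0, 0, 0, 0, 0, 0]]
  ]
}}

```text
time: 28.92
tcp_pos: [0.5089, 0.1763, 0.0159]
orientation: [-0.723, 3.056, -0.002]
ft_force: [-0.1, 0.7, -0.4]
finger_gap: 0.004
gripper_force: 0.0
```

Request:
{"method": "carry_out", "body": {
  "rows": [
    [[-0.2, 0, 0, 0, 0, 0, 0], [0, 0, 0, 0, 0, 0, 0]]
  ]
}}

```text
time: 29.18
tcp_pos: [0.5098, 0.1769, 0.0155]
orientation: [0.723, -3.056, 0.003]
ft_force: [-1.8, -0.4, 2.0]
finger_gap: 0.003
gripper_force: 1.1
```

Request:
{"method": "carry_out", "body": {
  "rows": [
    [[-0.2, 0, 0, 0, 0, 0, 0], [-0.2, 0, 0, 0, 0, 0, 0], [0, 0, 0, 0, 0, 0, 0]]
  ]
}}

```text
time: 29.55
tcp_pos: [0.5097, 0.1773, 0.0147]
orientation: [0.722, -3.048, 0.003]
ft_force: [-11.5, -7.1, 5.9]
finger_gap: -0.001
gripper_force: 6.7
```

Request:
{"method": "carry_out", "body": {
  "rows": [
    [[-0.1, 0, 0, 0, 0, 0, 0], [0, 0, 0, 0, 0, 0, 0], [0, 0, 0, 0, 0, 0, 0]]
  ]
}}

```text
time: 29.92
tcp_pos: [0.5096, 0.1775, 0.0145]
orientation: [0.721, -3.046, 0.004]
ft_force: [-13.1, -8.5, 7.3]
finger_gap: 0.002
gripper_force: 8.0
```

Request:
{"method": "carry_out", "body": {
  "rows": [
    [[0.3, 0, 0, 0, 0, 0, 0], [0.3, 0, 0, 0, 0, 0, 0], [0.5, 0, 0, 0, 0, 0, 0], [1, 0, 0, 0, 0, 0, 0], [0, 0, -2, 0, 0, 0, 0], [0, 0, -4, 0, 0, 0, 0], [0, 0, -5, 0, 0, 0, 0], [0, 0, 0, 0, 0, 0, 0], [0, 0, 0, 0, 0, 0, 0], [0, 0, 0, 0, 0, 0, 0]]
  ]
}}

```text
time: 31.18
tcp_pos: [0.4948, 0.1697, 0.1243]
orientation: [0.723, -3.055, 0.002]
ft_force: [-1.3, -1.5, 0.6]
finger_gap: -0.004
gripper_force: 0.0
```

Run:
```python
from h import *
im=robot.capture("side"); im2=robot.capture("top")
a=crop(im,150,310,190,150,3); b=crop(im2,75,130,150,172,1.5)
o=np.zeros((460,800,3),np.uint8); o[:a.shape[0],:a.shape[1]]=a; o[:b.shape[0],572:572+b.shape[1]]=b
cv2.imwrite("pics/end.png",o[:,:,::-1])
```

```text
(no output)
```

Under a repeat push of about 15.5 N the wedge did not give (tip moved less than 0.3 mm). Everything is released and the arm is clear, so I'm handing in.

```bash
python3 -c "
from bench import robot
print(robot.job_done())"
```

```text
the job is handed in; nothing more can be done
None
```

I handed the job in: the rack stands in the bay against the pad, and the wedge was pushed in to about 19.5 N and held under a repeat push of about 15.5 N. The arm has let go and is clear, but no verdict came back and I took no final look, as the 10 picture views were used up.

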